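# Lift the jig plate off its dowels and stow it in the rack

## Task

Take the aluminium jig plate by its bow handle, lift it straight up and level off the two dowels of the test fixture, lay it flat on the clear bench and let go. Take it again by its front fin and put it away under the hood of the plywood rack, over the sill and down into the pocket, square and flat on the pocket's floor with the fin at the open front. Set the plate down gently each time, by feel in the pocket as its floor's height is not known, without dropping it or pressing hard, and leave the other things on the bench where they are.

Things in the scene. Friction and masses are not known exactly. Their poses are not given: they have to be found in the camera images.
- plate: Aluminium jig plate 120 (x) by 150 (y) by 12 mm, 0.35 to 0.55 kg, centre of mass about 10 mm in front of its middle. Origin: centre of its underside; z up, -x its front. Two 11.2 mm through holes at x = 0, y = -60 and +60 mm. On top: a dark bow handle over the middle and a fin along the front edge. It starts flat on the fixture over the dowels, axes along the fixture's.
- handle (a point): Middle of the bow handle's bar, 41 mm above the plate's underside, over the plate's origin. Bar 14 mm thick along x, 14 mm high (34 to 48 mm above the underside), 84 mm long along y, on two posts 14 mm thick; pinch it along x. 43 mm free between bar and fin. Axes as the plate's. The bench around x = 0.55 m, y = 0, between fixture and rack, is clear for laying the plate down.
- fin (a point): Grip point of the fin, at plate x = -55 mm, 48 mm above the underside. Fin 10 mm thick along x, 110 mm long along y, its top 60 mm above the underside; pinch it along x, firmly (30 N or more): the plate then hangs out level to +x. On the fixture the connector block stands 7 mm in front of it: no room for a finger. Axes as the plate's.
- fixture: Connector test fixture, fixed. Dark base, x = -100 to +70 mm, y = -85 to +85 mm, top at z = 30 mm, where the plate lies. Two 10 mm dowels at x = 0, y = -60 and +60 mm, tops at z = 58 mm; a plate pulled up out of level binds on them. Black connector block at x = -98 to -67 mm, 130 mm wide, top at z = 86 mm. Origin on the bench under the dowels' midpoint; -x is its front.
- rack: Plywood storage rack, fixed, open to its front (-x). Origin on the bench under the pocket's centre. Hood over x = -12 to +71 mm, underside at z = 106 mm, top at z = 112 mm, on side walls with inside faces y = -81 and +81 mm and a low rear wall (x = 65 mm, top at z = 56 mm). The stowed plate's bow handle is under the hood, its fin in front of it: the gripper cannot go in on the bow handle.
- pocket (a point): Centre of the rack's pocket at the height of its sill's top, 38 mm above the bench; axes as the rack's. Pocket 130 (x) by 162 mm (y). Sill 6 mm thick at rack x = -71 to -65 mm, 60 mm gap in its middle; side rails as high. The pocket's floor is a stiff adjustable board, 10 to 30 mm above the bench, unknown: feel for it. Stowed plate: flat on it, centred within the slack.
- spool: Bystander: metal spool, 48 mm diameter, 50 mm high, upright. Origin under its centre.
- tape: Bystander: cardboard ring, 70 mm across, 20 mm high, lying flat. Origin under its centre.
- housing: Bystander: black connector housing 50 by 30 by 22 mm. Origin under its centre.
- driver: Bystander: screwdriver lying flat along its x, handle to -x. Origin under its middle.
- jar: Bystander: jar 64 mm diameter, 90 mm high. Origin under its centre.
- wrench: Bystander: wrench lying flat along its x. Origin under its middle.

How it is judged:
On the way, in this order (a step that is already met when the one before it is completed fails the run):
1. the plate, taken by its bow handle, is off the dowels, level and above them (z of plate in the frame of fixture above 0.06 m and angle between plate's own z axis and vertical below 0.15 rad and x of the grasp point in the frame of plate above -0.03 m and contact force between the fingers and plate above 1 N), for 0.1 s.
2. the plate lies flat on the bench, at rest and let go (height (world z) of plate below 0.006 m and angle between plate's own z axis and vertical below 0.04 rad and linear speed of plate below 0.02 m/s and contact force between the fingers and plate below 0.1 N), for 0.2 s.
3. the plate is lifted again, held by its fin (height (world z) of plate above 0.03 m and x of the grasp point in the frame of plate below -0.035 m and contact force between the fingers and plate above 1 N), for 0.1 s.
At the end, for the whole second after the job is handed in: The plate lies at rest and let go in the rack's pocket: resting on its floor (underside 6 to 34 mm above the bench, over 1.5 N on the rack) and level within 0.04 rad, within 8 mm in x and 10 mm in y of the pocket's centre, square to the rack within 0.12 rad, the fin at the rack's open front (x of plate in the frame of rack between -0.008 and 0.008 m and y of plate in the frame of rack between -0.01 and 0.01 m and z of plate in the frame of rack between 0.006 and 0.034 m and contact force between plate and rack above 1.5 N and x of fin in the frame of rack below -0.04 m and angle between the x axis of plate and the x axis of rack, either way round below 0.12 rad and angle between plate's own z axis and vertical below 0.04 rad and linear speed of plate below 0.02 m/s and contact force between the fingers and plate below 0.1 N); the robot touches nothing.
It fails at once if the plate is tilted more than 0.08 rad while it is still on the dowels (angle between plate's own z axis and vertical above 0.08 rad and z of plate in the frame of fixture below 0.056 m and horizontal distance between plate and fixture below 0.02 m).
It fails at once if the plate is dropped (falls free faster than 0.25 m/s) (linear speed of plate above 0.25 m/s and contact force between the fingers and plate below 0.1 N).
It fails at once if the plate is pressed hard (over 80 N) on the rack (contact force between plate and rack above 80 N).
It fails at once if a bystander is moved more than 25 mm (distance of any of spool, tape, housing, driver, jar, wrench from where it was at the start of the episode above 0.025 m).
It also fails if it takes over 67 s, if anything falls off the work surface, if the arm or the gripper's body presses on something with over 40 N, if the wrist force passes 120 N, or if a joint passes its speed limit or range.

## Robot

A 6-joint arm with a two-finger parallel gripper is mounted at the origin on the work surface. World frame = base frame: x ahead of the robot, y to its left, z up, the work surface at z = 0. Lengths are in m, angles in rad, forces in N, time in s.
With the tool pointing down it reaches from about 0.25 to 0.775 m from the base axis. Payload 4 kg.
Tool frame: the origin (TCP) lies midway between the tips of the shut fingers; the grasp point (between the pads) lies 19 mm behind it (robot.hold_point_z is the distance from the TCP to the grasp point, in m); z points along the fingers, y is the line along which they close (so a half turn about z gives the same grasp; the last joint's range is limited). The gripper opens to 94 mm and grips with 3 to 60 N. Pads are 16 mm wide; open, the fingers measure 119 mm over their backs; the gripper's body (75 mm by 177 mm) begins 78 mm behind the grasp point.
Start: joints at [1.072, 0.087, 1.371, -0, 1.684, -0.103], TCP at [0.212, 0.507, 0.206] pointing down, gripper open.
Joint ranges: [-3.1, 3.1], [-0.76, 2.03], [0.27, 2.55], [-1.08, 4.22], [0.17, 2.65], [-2.57, 2.57]. Speed limits (rad/s): [2.79, 2.79, 3.14, 3.14, 3.14, 3.14].

## Interface

Orientations are given as [roll, pitch, yaw] about the fixed x, y, z axes, in that order (R = Rz(yaw) Ry(pitch) Rx(roll)).
In Python, from bench import readout, imaging, robot gives the robot as it stands.
- The arm moves only by the tool carry_out, never from a script. Its argument "motion" is text: rows parted by semicolons, each of 7 numbers parted by spaces: the shift along the tool's x, y, z each as a share of 200 mm, from -1 to 1, then the turn, a rotation vector about the tool's x, y, z each as a share of 120 degrees, from -1 to 1, then the opening, from 0 (shut) to 1 (fully open). A call has 1 to 12 rows; each row shifts and turns the commanded pose from where the row before left it, along the tool's axes as they then stand; what a row does not reach is not made up. A row lasts 1/8 s, in which the tool goes at most 62.5 mm and 10.7 degrees, less where a joint would pass 70% of its speed; a pose out of reach is approached as far as the arm can. A call with a number of a shift or a turn outside -1 to 1 is refused whole. A call with a gripper value outside its range is refused whole. The fingers move at their own pace and stop on an object; the grip force is fixed at half the most. Time passes only in rows, so rows that do not move let the fingers close. It gives the time, the measured TCP pose, the force, the opening and the grip force at its end, in the units of the state.
- readout.get_obs(): the state, without advancing time (a new reading comes with each control period).
- imaging.snapshot(name): name is "scene" or "top" or "wrist"; returns a dict with "pixels" (400x640x3 uint8, red, green, blue), "fx", "fy", "cx", "cy" (pixels), "dist_coeffs" ([k1, k2, p1, p2, k3] as OpenCV has them; the pictures are not rectified), "R" (3x3) and "t" (3): a world point X has camera coordinates R X + t. Camera axes: x right, y down, z forward; pixel columns grow to the right and rows downward; lengths in m; the calibration is good to about 2 mm. A picture is of the moment at which its call begins. There is no depth.
- robot.close_job(): hands the job in; it is judged then, once.
The state is a dict: "time": time; "joint_positions": joint angles; "qvel": joint speeds; "joint_torque": joint torques, N m; "tool_pos": TCP position; "ee_rot": TCP orientation; "wrist_force": force on the tool from outside, world axes, zero at the start; "wrist_torque": the same for the moment, N m; "width": finger opening in m; "finger_force": force on a finger pad.
Only numpy, scipy, OpenCV 4.12 (cv2) and the standard library are available. Lean on these libraries where they do the work, as an engineer would, in place of code of your own. Each camera call takes 0.05 s, during which the arm holds its last target. There are 200 camera calls.

## Working session

There is one attempt and no reset: what is moved stays moved. The work goes in short steps, Python scripts to look and compute and a tool call to move; the robot and the scene stay as the last step left them, time stands still between calls to the robot, and variables do not carry over. Pictures are saved under pics/ and viewed, at most 10 in all, crops included, and the job is handed in when it is done.

Besides the shell and the picture viewer there is one more tool, called after "Call:" by a JSON object that holds its "api" and its "payload". carry_out: Moves the arm, as the interface text tells. Its arguments: {"type":"object","properties":{"motion":{"type":"string"}},"required":["motion"]}

```bash
mkdir -p pics; ls; python3 - <<'E'
from bench import readout, imaging, robot
import cv2,numpy as np,json
o=readout.get_obs()
print({k:np.round(v,4).tolist() for k,v in o.items()}, robot.hold_point_z)
for n in ("top","scene"):
    s=imaging.snapshot(n); cv2.imwrite(f"pics/{n}0.png",s["pixels"][:,:,::-1])
    np.savez(f"{n}.npz",**s)
    print(n,s["fx"],s["fy"],s["cx"],s["cy"],s["dist_coeffs"],np.round(s["R"],4).tolist(),s["t"])
E
```

```text
pics
{'time': 0.0, 'joint_positions': [1.0719, 0.0879, 1.3722, -0.0, 1.6836, -0.1031], 'qvel': [-0.0003, -0.0015, -0.0015, -0.0003, 0.0001, 0.0005], 'joint_torque': [-0.0009, -34.0189, -30.2423, 0.0717, 0.0332, -0.0002], 'tool_pos': [0.2118, 0.507, 0.2044], 'ee_rot': [-3.1394, -0.0002, 2.7458], 'wrist_force': [-0.5323, -0.3409, -0.0191], 'wrist_torque': [-0.0044, -0.0004, 0.0011], 'finger_force': 0.0, 'width': 0.0939} 0.0188
top 494.58793476947943 494.58793476947943 316.6196905732925 200.94491749220794 [-0.00379486  0.          0.          0.          0.        ] [[0.0139, -0.9999, -0.0021], [-0.9921, -0.0136, -0.1248], [0.1247, 0.0039, -0.9922]] [-0.00464452  0.57892209  1.31094304]
scene 402.7601051403714 402.7601051403714 320.40476497147216 195.477372826281 [-0.0435551  0.         0.         0.         0.       ] [[-0.5311, 0.8473, 0.0048], [0.7033, 0.444, -0.5552], [-0.4726, -0.2915, -0.8317]] [ 0.31018179 -0.35913216  1.55390277]
```

View pics/top0.png

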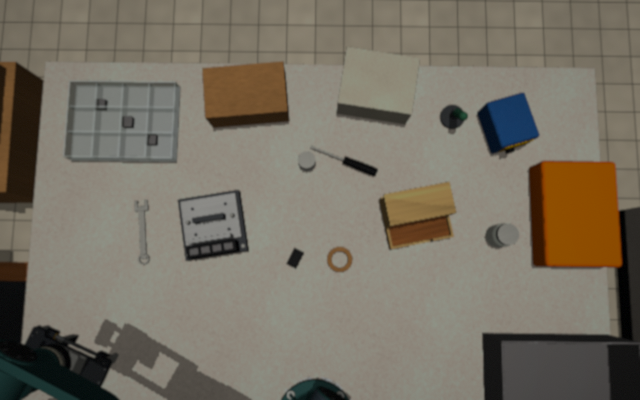

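View pics/scene0.png

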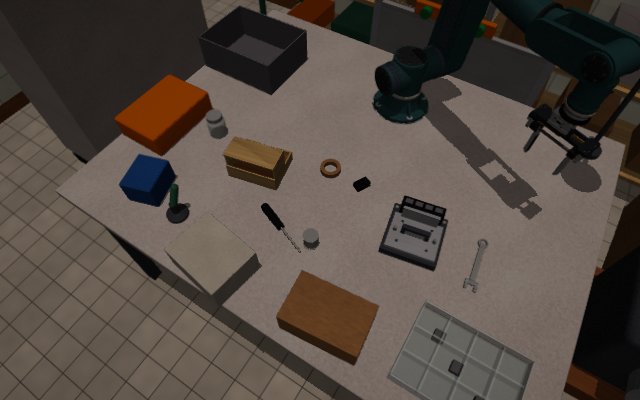

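The top view shows the fixture with the plate near px (212,225) and the rack near (420,215). Between them are the housing (295,258), tape (340,260), spool (307,161) and driver (344,162). I'll enlarge both targets.

```bash
python3 - <<'E'
import cv2,numpy as np
p=np.load("top.npz")["pixels"][:,:,::-1]
a=cv2.resize(p[180:270,170:260],None,fx=4.4,fy=4.4,interpolation=cv2.INTER_CUBIC)
b=cv2.resize(p[170:260,375:465],None,fx=4.4,fy=4.4,interpolation=cv2.INTER_CUBIC)
cv2.imwrite("pics/crop1.png",cv2.convertScaleAbs(np.hstack([a,b]),alpha=1.4))
E
```

```text
(no output)
```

View pics/crop1.png

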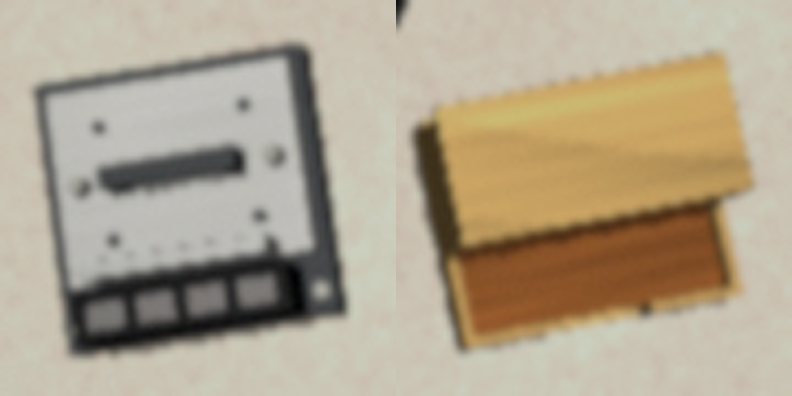

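The left crop shows the dowels at crop (81,188) and (275,157), with the bar running from (100,175) to (243,160). The right crop shows the hood-top corners at (440,108), (722,55), (750,187) and (462,248), and the sill's front corners at (463,347) and (742,292).

```bash
cat > h.py <<'E'
import numpy as np,cv2
def ray(s,px,z):
    u=cv2.undistortPoints(np.array([[px]],float),np.array([[s["fx"],0,s["cx"]],[0,s["fy"],s["cy"]],[0,0,1]]),s["dist_coeffs"])[0,0]
    R,t=s["R"],s["t"]; c=-R.T@t; d=R.T@np.array([u[0],u[1],1]); return c+d*(z-c[2])/d[2]
def proj(s,X):
    return cv2.projectPoints(np.array(X,float).reshape(-1,3),cv2.Rodrigues(s["R"])[0],s["t"],np.array([[s["fx"],0,s["cx"]],[0,s["fy"],s["cy"]],[0,0,1]]),s["dist_coeffs"])[0][:,0]
def place(p,yaw,X):
    X=np.array(X,float);c,s=np.cos(yaw),np.sin(yaw)
    return X@np.array([[c,s,0],[-s,c,0],[0,0,1]])+[p[0],p[1],0]
E
python3 - <<'E'
from h import *
s=dict(np.load("top.npz"))
cr=lambda x,y,ox,oy:(ox+(x+.5)/4.4-.5,oy+(y+.5)/4.4-.5)
def show(n,L,ox,oy):
    P=[ray(s,cr(x,y,ox,oy),z) for x,y,z in L]
    print(n,[np.round(q,4).tolist() for q in P]);return P
d=show("dowels",[(81,188,.058),(275,157,.058)],170,180)
v=d[0]-d[1];print(np.linalg.norm(v),(d[0]+d[1])[:2]/2,np.arctan2(-v[0],v[1]))
show("bar ends",[(100,175,.078),(243,159,.078)],170,180)
h=show("hood",[(44,108,.112),(326,55,.112),(354,187,.112),(66,248,.112)],375,170)
for i in range(4):
    v=h[i]-h[(i+1)%4];print(np.linalg.norm(v),np.arctan2(-v[0],v[1]),np.arctan2(v[1],v[0]))
w=show("sill",[(67,347,.038),(346,292,.038)],375,170)
v=w[0]-w[1];yaw=np.arctan2(-v[0],v[1]);print(np.linalg.norm(v),yaw)
c=np.mean(h,0);print("rack from hood",c[:2]-.0295*np.array([np.cos(yaw),np.sin(yaw)]),"from sill",(w[0]+w[1])[:2]/2+.071*np.array([np.cos(yaw),np.sin(yaw)]))
for n,px in dict(spool=(307,157),dr1=(311,148),dr2=(377,171),hous=(295,258),tape=(340,260),jar=(507,230),wr1=(140,202),wr2=(145,262)).items(): print(n,ray(s,px,.0)[:2].round(3))
E
```

```text
dowels [[0.514, 0.3454, 0.058], [0.5345, 0.2284, 0.058]]
0.11878086960523532 [0.52423811 0.28692918] 0.1733337293362774
bar ends [[0.5204, 0.3291, 0.078], [0.5311, 0.244, 0.078]]
hood [[0.5894, -0.1717, 0.112], [0.6231, -0.3372, 0.112], [0.5454, -0.3519, 0.112], [0.5076, -0.1842, 0.112]]
0.16888336518329003 0.20061642654581738 1.771412753340714
0.07902264873670269 -1.3825203237739254 0.18827600302097128
0.1720072726811844 -2.919626303338542 -1.3488299765436451
0.0827883004834154 1.722354081733283 -2.9900348986514067
sill [[0.4527, -0.1952, 0.038], [0.4886, -0.3662, 0.038]]
0.1747680236964196 0.20692800521390065
rack from hood [ 0.53748998 -0.267288  ] from sill [ 0.54011389 -0.26613271]
spool [0.708 0.032]
dr1 [0.735 0.022]
dr2 [ 0.671 -0.165]
hous [0.424 0.061]
tape [ 0.42  -0.063]
jar [ 0.509 -0.526]
wr1 [0.574 0.498]
wr2 [0.407 0.474]
```

Call:
{"api": "carry_out", "payload": {"motion": "0 0 -0.05 0 0 0.08 0.5; 0 0 -0.05 0 0 0.08 0.5; 0 0 -0.05 0 0 0.08 0.5; 0 0 -0.05 0 0 0.08 0.5; 0 0 -0.05 0 0 0.08 0.5; 0 0 0 0 0 0.08 0.5; -0.27 0.27 0 0 0 0 0.5; -0.27 0.27 0 0 0 0 0.5; -0.27 0.27 0 0 0 0 0.5; -0.27 0.27 0 0 0 0 0.5; -0.27 0.27 0 0 0 0 0.5; 0 0 0 0 0 0 0.5"}}

```text
time: 1.6
tool_pos: [0.4699, 0.3238, 0.2538]
ee_rot: [-3.14, 0.002, 1.734]
wrist_force: [-1.2, -0.2, -0.3]
width: 0.0468
finger_force: 0.0
```

```bash
cat >> h.py <<'E'
def st():
    from bench import readout
    o=readout.get_obs();print({k:np.round(o[k],4).tolist() for k in ("time","tool_pos","ee_rot","wrist_force","width","finger_force")});return o
def go(target,yaw):
    "total tool-axes move in shares: turn first, then shifts after the turn"
    from scipy.spatial.transform import Rotation as Ro
    o=st();R0=Ro.from_euler("xyz",o["ee_rot"]);R1=Ro.from_euler("xyz",[np.pi,0,yaw])
    print("turn",np.round((R0.inv()*R1).as_rotvec()/np.radians(120),4),"shift",np.round(R1.inv().apply(np.array(target)-o["tool_pos"])/.2,4))
def snap(name,out=None):
    from bench import imaging
    s=imaging.snapshot(name);np.savez(name+".npz",**s)
    if out: cv2.imwrite("pics/"+out,s["pixels"][:,:,::-1])
    return s
E
python3 - <<'E'
from h import *
go([.524,.287,.2],1.744)
s=snap("wrist","w1.png")
F=[(0,60,.058),(0,-60,.058),(0,42,.078),(0,-42,.078),(-98,65,.086),(-67,65,.086),(-67,-65,.086),(-98,-65,.086)]
P=place((.524,.287),.173,[(a/1e3,b/1e3,c) for a,b,c in F]);print(proj(s,P).round(0).tolist())
E
```

```text
{'time': 1.6, 'tool_pos': [0.4699, 0.3238, 0.2538], 'ee_rot': [-3.1395, 0.0017, 1.7337], 'wrist_force': [-1.1677, -0.1657, -0.2944], 'width': 0.0468, 'finger_force': 0.0}
turn [-0.001   0.0008 -0.0049] shift [-0.228   0.2346  0.269 ]
[[356.0, 170.0], [355.0, 258.0], [358.0, 188.0], [357.0, 252.0], [275.0, 170.0], [302.0, 170.0], [305.0, 272.0], [280.0, 272.0]]
```

View pics/w1.png

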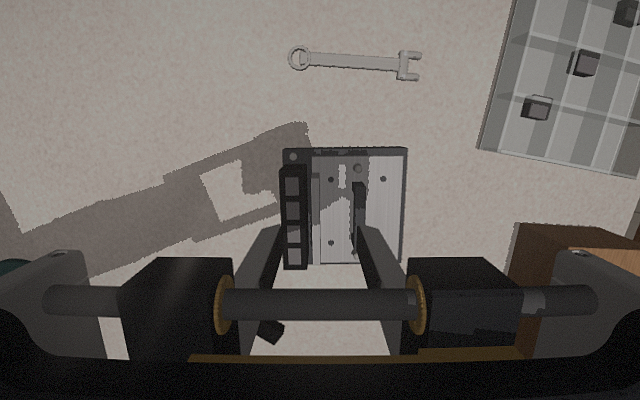

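The wrist view shows the near dowel at (358,167), where I predicted (356,170). The bar runs from (358,185) to (357,253) and the connector block fits too, so the top-view pose holds to about 2–3 mm.

Call:
{"api": "carry_out", "payload": {"motion": "-0.114 0.12 0 -0.001 0.001 -0.005 0.5; -0.114 0.12 0 0 0 0 0.5; 0 0 0.22 0 0 0 0.5; 0 0 0.22 0 0 0 0.5; 0 0 0.22 0 0 0 0.5; 0 0 0 0 0 0 0.5; 0 0 0 0 0 0 0.5"}}

```text
time: 2.52
tool_pos: [0.5228, 0.2921, 0.1255]
ee_rot: [3.137, -0.003, 1.752]
wrist_force: [-0.3, 0.4, 0.5]
width: 0.0471
finger_force: 0.0
```

```bash
python3 - <<'E'
from h import *
go([.525,.287,.052],1.744)
s=snap("wrist")
cv2.imwrite("pics/w2.png",cv2.resize(s["pixels"][100:340,200:520,::-1],None,fx=2.4,fy=2.4))
F=[(0,60,.058),(0,-60,.058),(-7,42,.078),(-7,-42,.078),(7,42,.078),(7,-42,.078)]
for c in [(.524,.287),(.527,.287)]:
  P=place(c,.173,[(a/1e3,b/1e3,c) for a,b,c in F]);print(((proj(s,P)-[200,100])*2.4).round(0).tolist())
E
```

```text
{'time': 2.525, 'tool_pos': [0.5228, 0.2921, 0.1255], 'ee_rot': [3.1369, -0.003, 1.7525], 'wrist_force': [-0.3307, 0.3501, 0.5097], 'width': 0.0471, 'finger_force': 0.0}
turn [ 0.0022 -0.0014  0.004 ] shift [-0.027   0.0065  0.3677]
[[287.0, 107.0], [284.0, 429.0], [264.0, 168.0], [264.0, 410.0], [309.0, 168.0], [305.0, 410.0]]
[[295.0, 109.0], [292.0, 430.0], [274.0, 169.0], [273.0, 412.0], [318.0, 170.0], [313.0, 412.0]]
```

View pics/w2.png

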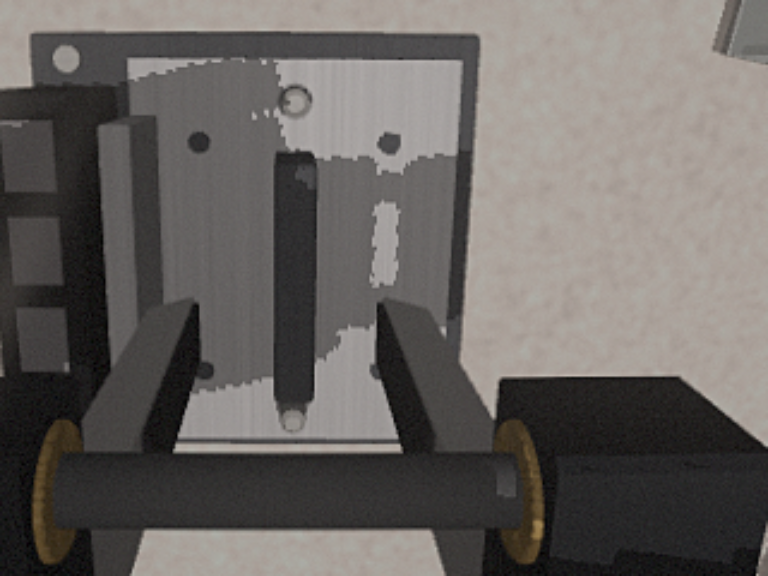

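The close view puts the bar edges at crop x 275–316 and the dowels at (295,100) and (292,421). That moves the fixture to about (0.527, 0.290). I'll descend there and grip.

Call:
{"api": "carry_out", "payload": {"motion": "-0.014 0.019 0 0 0 0.002 0.5; 0 0 0.13 0 0 0 0.5; 0 0 0.13 0 0 0 0.5; 0 0 0.105 0 0 0 0.5; 0 0 0 0 0 0 0.5; 0 0 0 0 0 0 0.5; 0 0 0 0 0 0 0.5"}}

```text
time: 3.45
tool_pos: [0.5282, 0.2893, 0.0525]
ee_rot: [3.136, -0.003, 1.747]
wrist_force: [-0.7, 0.3, 0.2]
width: 0.047
finger_force: 0.0
```

Call:
{"api": "carry_out", "payload": {"motion": "0 0 0 0.0025 -0.0014 0.001 0.5; 0 0 0 0 0 0 0.5; 0 0 0 0 0 0 0.5; 0 0 0 0 0 0 0"}}

```text
time: 3.95
tool_pos: [0.5269, 0.2889, 0.0505]
ee_rot: [-3.138, 0.001, 1.745]
wrist_force: [0.6, -0.2, 0.4]
width: 0.0403
finger_force: 0.0
```

Call:
{"api": "carry_out", "payload": {"motion": "0 0 0 0 0 0 0; 0 0 0 0 0 0 0; 0 0 0 0 0 0 0; 0 0 0 0 0 0 0; 0 0 0 0 0 0 0"}}

```text
time: 4.58
tool_pos: [0.5264, 0.2888, 0.0505]
ee_rot: [-3.137, 0.001, 1.745]
wrist_force: [-2.7, -1.1, 2.0]
width: 0.0137
finger_force: 30.0
```

```bash
python3 -c "
from h import *
go([.527,.29,.052],1.744)"
```

```text
{'time': 4.575, 'tool_pos': [0.5264, 0.2888, 0.0505], 'ee_rot': [-3.1373, 0.0009, 1.7448], 'wrist_force': [-2.6826, -1.0974, 2.0192], 'width': 0.0137, 'finger_force': 30.0002}
turn [-0.002   0.0004  0.0004] shift [ 0.0054  0.0038 -0.0076]
```

Call:
{"api": "carry_out", "payload": {"motion": "0 0 -0.02 0 0 0 0; 0 0 -0.02 0 0 0 0; 0 0 -0.02 0 0 0 0; 0 0 0 0 0 0 0"}}

```text
time: 5.08
tool_pos: [0.5266, 0.2888, 0.0625]
ee_rot: [-3.137, 0.001, 1.745]
wrist_force: [-1.8, -0.8, -3.2]
width: 0.014
finger_force: 30.0
```

Call:
{"api": "carry_out", "payload": {"motion": "0 0 -0.03 0 0 0 0; 0 0 -0.03 0 0 0 0; 0 0 -0.03 0 0 0 0; 0 0 -0.04 0 0 0 0; 0 0 -0.06 0 0 0 0; 0 0 -0.1 0 0 0 0; 0 0 -0.1 0 0 0 0; 0 0 -0.1 0 0 0 0; 0 0 0 0 0 0 0; 0 0 0 0 0 0 0"}}

```text
time: 6.32
tool_pos: [0.5271, 0.2889, 0.1601]
ee_rot: [-3.138, 0.001, 1.745]
wrist_force: [0.5, -0.5, -5.6]
width: 0.0135
finger_force: 30.0
```

```bash
python3 -c "
from h import *
go([.56,.0,.16],1.744)"
```

```text
{'time': 6.325, 'tool_pos': [0.5271, 0.2889, 0.1601], 'ee_rot': [-3.1379, 0.001, 1.7446], 'wrist_force': [0.5287, -0.5244, -5.6479], 'width': 0.0135, 'finger_force': 29.9987}
turn [-0.0018  0.0005  0.0003] shift [-1.4512e+00 -8.6700e-02  3.0000e-04]
```

Call:
{"api": "carry_out", "payload": {"motion": "-0.08 -0.01 0 0 0 0 0; -0.2 -0.011 0 0 0 0 0; -0.2 -0.011 0 0 0 0 0; -0.2 -0.011 0 0 0 0 0; -0.2 -0.011 0 0 0 0 0; -0.2 -0.011 0 0 0 0 0; -0.2 -0.011 0 0 0 0 0; -0.12 -0.011 0 0 0 0 0; -0.05 0 0 -0.001 0 0 0; 0 0 0.1 0 0 0 0; 0 0 0.2 0 0 0 0; 0 0 0.15 0 0 0 0"}}

```text
time: 7.82
tool_pos: [0.5591, 0.0007, 0.0687]
ee_rot: [-3.139, -0.0, 1.745]
wrist_force: [-0.5, 1.3, -5.3]
width: 0.0134
finger_force: 30.0
```

Call:
{"api": "carry_out", "payload": {"motion": "0 0 0.07 0 0 0 0; 0 0 0.03 0 0 0 0; 0 0 0 0 0 0 0; 0 0 0 0 0 0 0; 0 0 0 0 0 0 0"}}

```text
time: 8.45
tool_pos: [0.561, 0.0002, 0.052]
ee_rot: [3.14, 0.001, 1.745]
wrist_force: [0.2, 0.9, -4.5]
width: 0.0134
finger_force: 30.0
```

Call:
{"api": "carry_out", "payload": {"motion": "0 0 0.05 0 0 0 0; 0 0 0.05 0 0 0 0; 0 0 0.025 0 0 0 0; 0 0 0 0 0 0 0; 0 0 0 0 0 0 0"}}

```text
time: 9.07
tool_pos: [0.5604, 0.0003, 0.0259]
ee_rot: [-3.141, 0.001, 1.745]
wrist_force: [-0.6, -0.2, -4.3]
width: 0.0138
finger_force: 30.0
```

Call:
{"api": "carry_out", "payload": {"motion": "0 0 0.01 0 0 0 0; 0 0 0.01 0 0 0 0; 0 0 0 0 0 0 0; 0 0 0 0 0 0 0"}}

```text
time: 9.57
tool_pos: [0.5602, 0.0003, 0.0218]
ee_rot: [-3.141, 0.001, 1.745]
wrist_force: [0.1, -0.3, -4.2]
width: 0.0135
finger_force: 30.0
```

Call:
{"api": "carry_out", "payload": {"motion": "0 0 0.005 0 0 0 0; 0 0 0.005 0 0 0 0; 0 0 0 0 0 0 0; 0 0 0 0 0 0 0"}}

```text
time: 10.07
tool_pos: [0.5605, 0.0003, 0.0204]
ee_rot: [-3.141, 0.001, 1.745]
wrist_force: [-1.2, 1.2, 0.3]
width: 0.0136
finger_force: 30.0
```

Contact: the weight is off the wrist. Now I'll release and rise.

Call:
{"api": "carry_out", "payload": {"motion": "0 0 0 0 0 0 0.5; 0 0 0 0 0 0 0.5; 0 0 0 0 0 0 0.5; 0 0 0 0 0 0 0.5; 0 0 0 0 0 0 0.5; 0 0 -0.15 0 0 0 0.5; 0 0 -0.25 0 0 0 0.5; 0 0 -0.25 0 0 0 0.5; 0 0 -0.05 0 0 0 0.5; 0 0 0 0 0 0 0.5; 0 0 0 0 0 0 0.5"}}

```text
time: 11.45
tool_pos: [0.559, 0.0005, 0.1571]
ee_rot: [-3.136, -0.0, 1.745]
wrist_force: [-0.6, 0.3, -0.5]
width: 0.0472
finger_force: 0.0
```

```bash
python3 - <<'E'
from h import *
go([.5605-.055*np.cos(.173),.0003-.055*np.sin(.173),.10],1.744)
s=snap("wrist","w3.png")
F=[(-60,55,.06),(-50,55,.06),(-60,-55,.06),(-50,-55,.06),(0,60,.012),(0,-60,.012)]
P=place((.5605,.0003),.174,[(a/1e3,b/1e3,c) for a,b,c in F]);print(proj(s,P).round(0).tolist())
E
```

```text
{'time': 11.45, 'tool_pos': [0.559, 0.0005, 0.1571], 'ee_rot': [-3.1362, -0.0004, 1.7446], 'wrist_force': [-0.5786, 0.2645, -0.5018], 'width': 0.0472, 'finger_force': 0.0}
turn [-0.0026 -0.0002  0.0003] shift [-0.0022 -0.2679  0.2855]
[[255.0, 143.0], [266.0, 143.0], [261.0, 255.0], [271.0, 255.0], [321.0, 136.0], [321.0, 242.0]]
```

View pics/w3.png

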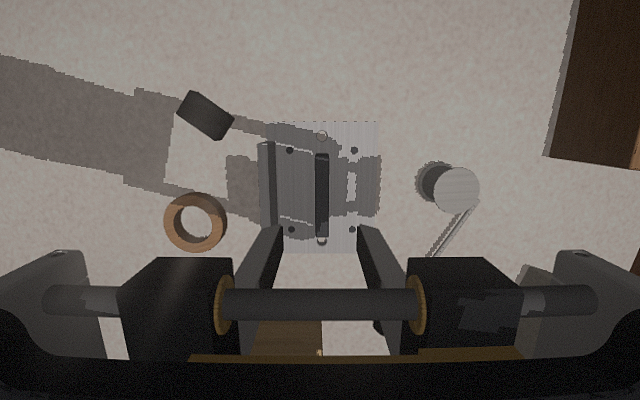

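The plate lies flat and released. Its holes appear at (322,136) and (321,242), as predicted, and the fin at x≈258–275. Now to the fin.

Call:
{"api": "carry_out", "payload": {"motion": "0 -0.134 0 0 0 0 0.5; 0 -0.134 0 0 0 0 0.5; 0 0 0.2 0 0 0 0.5; 0 0 0.2 0 0 0 0.5; 0 0 0.17 0 0 0 0.5; 0 0 0.05 0 0 0 0.5; 0 0 0 0 0 0 0.5; 0 0 0 0 0 0 0.5"}}

```text
time: 12.5
tool_pos: [0.5086, -0.0091, 0.0373]
ee_rot: [3.14, 0.002, 1.745]
wrist_force: [0.5, -0.8, 0.1]
width: 0.0472
finger_force: 0.0
```

```bash
python3 - <<'E'
from h import *
go([.5605-.055*np.cos(.173),.0003-.055*np.sin(.173),.029],1.744)
E
```

```text
{'time': 12.5, 'tool_pos': [0.5086, -0.0091, 0.0373], 'ee_rot': [3.14, 0.0015, 1.7447], 'wrist_force': [0.4854, -0.7904, 0.0541], 'width': 0.0472, 'finger_force': 0.0}
turn [0.0007 0.0007 0.0003] shift [ 0.0016 -0.0114  0.0415]
```

Call:
{"api": "carry_out", "payload": {"motion": "0.002 -0.011 0.02 0 0 0 0.5; 0 0 0.02 0 0 0 0.5; 0 0 0 0 0 0 0.5; 0 0 0 0 0 0 0; 0 0 0 0 0 0 0; 0 0 0 0 0 0 0; 0 0 0 0 0 0 0; 0 0 0 0 0 0 0; 0 0 0 0 0 0 0; 0 0 0 0 0 0 0"}}

```text
time: 13.75
tool_pos: [0.5055, -0.009, 0.0279]
ee_rot: [-3.141, 0.001, 1.745]
wrist_force: [1.7, 0.6, -1.3]
width: 0.01
finger_force: 30.0
```

The plate is held at the fin. Before lifting, I'll let go again and look at the rack closely with the wrist camera, because the held plate would hide it.

Call:
{"api": "carry_out", "payload": {"motion": "0 0 0 0 0 0 0.5; 0 0 0 0 0 0 0.5; 0 0 0 0 0 0 0.5; 0 0 -0.1 0 0 0 0.5; 0 0 -0.25 0 0 0 0.5; 0 0 -0.25 0 0 0 0.5; -0.2 -0.03 -0.2 0 0 0 0.5; -0.26 -0.03 -0.15 0 0 0 0.5; -0.26 -0.03 -0.15 0 0 0 0.5; -0.26 -0.03 0 0 0 0 0.5; -0.26 -0.03 0 0 0 0 0.5; -0.25 -0.03 0 0 0 0 0.5"}}

```text
time: 15.25
tool_pos: [0.5213, -0.3102, 0.2481]
ee_rot: [-3.141, 0.001, 1.745]
wrist_force: [0.3, -0.2, -0.6]
width: 0.0469
finger_force: 0.0
```

Call:
{"api": "carry_out", "payload": {"motion": "0 0 0 0 0 0 0.5; 0 0 0 0 0 0 0.5"}}

```text
time: 15.5
tool_pos: [0.5213, -0.3081, 0.2478]
ee_rot: [-3.14, -0.0, 1.745]
wrist_force: [0.8, 0.7, -0.7]
width: 0.047
finger_force: 0.0
```

```bash
python3 - <<'E'
from h import *
go([.52,-.31,.25],1.77)
s=snap("wrist")
cv2.imwrite("pics/w4.png",cv2.resize(s["pixels"][60:310,200:520,::-1],None,fx=2.4,fy=2.4,interpolation=cv2.INTER_CUBIC))
F=[(-71,85,.038),(-71,-85,.038),(-12,85,.112),(71,85,.112),(71,-85,.112),(-12,-85,.112),(-71,30,.038),(-71,-30,.038)]
P=place((.539,-.267),.2,[(a/1e3,b/1e3,c) for a,b,c in F]);print(((proj(s,P)-[200,60])*2.4).round(0).tolist())
E
```

```text
{'time': 15.5, 'tool_pos': [0.5213, -0.3081, 0.2478], 'ee_rot': [-3.1403, -0.0004, 1.7445], 'wrist_force': [0.8351, 0.7345, -0.6606], 'width': 0.047, 'finger_force': 0.0}
turn [-0.0006 -0.0002 -0.0122] shift [-0.0082 -0.0085 -0.0109]
[[192.0, 58.0], [208.0, 375.0], [311.0, 29.0], [511.0, 25.0], [496.0, 414.0], [318.0, 418.0], [197.0, 167.0], [203.0, 279.0]]
```

View pics/w4.png

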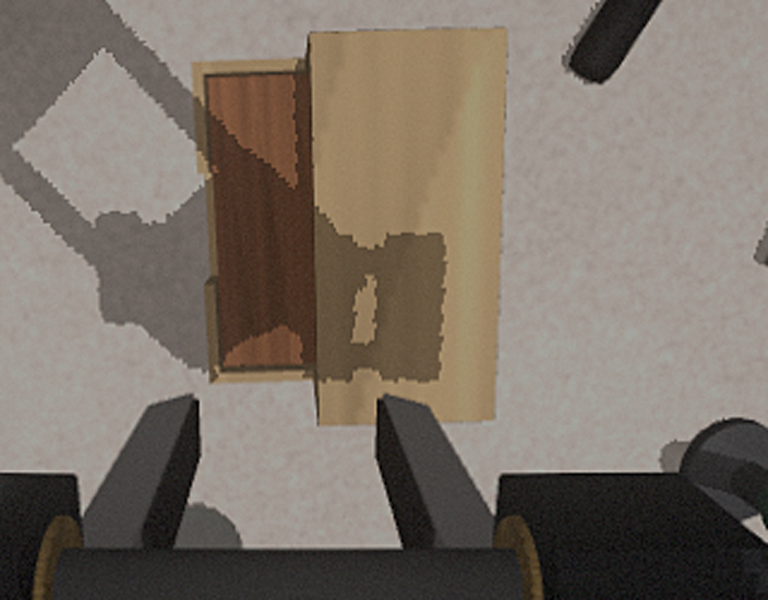

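The wrist view shows the sill's front corners at crop (192,62) and (212,382), the hood corners at (308,31), (507,28), (494,419) and (319,425), and the sill gap at about y 172–280. I'll fit the pose from these.

```bash
python3 - <<'E'
from h import *
from scipy.optimize import least_squares
s=dict(np.load("wrist.npz"))
def F(w,wh): return np.array([(-71,w,38),(-71,-w,38),(-12,wh,112),(71,wh,112),(71,-wh,112),(-12,-wh,112)])/1e3
O=np.array([(192,62),(212,382),(308,31),(507,28),(494,419),(319,425)])/2.4+[200,60]
f=lambda q:(proj(s,place(q[:2],q[2],F(q[3]*1e3,q[4]*1e3)))-O).ravel()
r=least_squares(f,[.539,-.267,.2,.085,.085]);print(r.x.round(4),(r.fun.reshape(-1,2)*2.4).round(1).tolist())
# relative to tool at look
from bench import readout
print(readout.get_obs()["tool_pos"])
x,y,yaw=r.x[:3];
g=[.5055,-.009,.12];go(g,1.7445)
E
```

```text
[ 0.5391 -0.2693  0.2074  0.0861  0.0859] [[-2.2, -0.1], [-2.8, -0.1], [0.5, 1.4], [1.8, -1.2], [2.1, 0.1], [-0.4, 0.2]]
[ 0.52154439 -0.30751089  0.24817251]
{'time': 15.55, 'tool_pos': [0.5215, -0.3075, 0.2482], 'ee_rot': [-3.1407, 0.0001, 1.7456], 'wrist_force': [-0.3154, -0.0023, 0.4417], 'width': 0.0469, 'finger_force': 0.0}
turn [-0.0004  0.0001  0.0005] shift [1.484  0.1789 0.6409]
```

Call:
{"api": "carry_out", "payload": {"motion": "0.2 0.024 0 0 0 0 0.5; 0.26 0.031 0 0 0 0 0.5; 0.26 0.031 0 0 0 0 0.5; 0.26 0.031 0.1 0 0 0 0.5; 0.26 0.031 0.15 0 0 0 0.5; 0.24 0.031 0.2 0 0 0 0.5; 0 0 0.2 0 0 0 0.5; 0 0 0 0 0 0 0.5; 0 0 0 0 0 0 0.5"}}

```text
time: 16.68
tool_pos: [0.5062, -0.0109, 0.12]
ee_rot: [3.14, 0.002, 1.745]
wrist_force: [-0.0, 0.1, 1.2]
width: 0.0472
finger_force: 0.0
```

```bash
python3 -c "
from h import *
go([.5055,-.009,.028],1.7445)"
```

```text
{'time': 16.675, 'tool_pos': [0.5062, -0.0109, 0.12], 'ee_rot': [3.1398, 0.0016, 1.7453], 'wrist_force': [-0.0166, 0.067, 1.1714], 'width': 0.0472, 'finger_force': 0.0}
turn [0.0009 0.0008 0.0004] shift [ 0.0098 -0.0018  0.4601]
```

Call:
{"api": "carry_out", "payload": {"motion": "0.01 -0.002 0.15 0 0 0 0.5; 0 0 0.2 0 0 0 0.5; 0 0 0.08 0 0 0 0.5; 0 0 0.03 0 0 0 0.5; 0 0 0 0 0 0 0.5; 0 0 0 0 0 0 0; 0 0 0 0 0 0 0; 0 0 0 0 0 0 0; 0 0 0 0 0 0 0; 0 0 0 0 0 0 0; 0 0 0 0 0 0 0; 0 0 0 0 0 0 0"}}

```text
time: 18.18
tool_pos: [0.505, -0.0092, 0.0262]
ee_rot: [-3.141, 0.001, 1.745]
wrist_force: [2.2, 0.4, 0.5]
width: 0.0098
finger_force: 30.0
```

Call:
{"api": "carry_out", "payload": {"motion": "0 0 -0.02 0 0 0 0; 0 0 -0.02 0 0 0 0; 0 0 -0.02 0 0 0 0; 0 0 -0.05 0 0 0 0; 0 0 -0.1 0 0 0 0; 0 0 -0.1 0 0 0 0; 0 0 -0.1 0 0 0 0; 0 0 -0.1 0 0 0 0; 0 0 -0.1 0 0 0 0; 0 0 0 0 0 0 0; 0 0 0 0 0 0 0"}}

```text
time: 19.55
tool_pos: [0.5042, -0.0091, 0.1474]
ee_rot: [-3.139, 0.0, 1.745]
wrist_force: [0.2, -0.6, -5.7]
width: 0.0093
finger_force: 30.0
```

```bash
python3 - <<'E'
from h import *
go([.5391-.20*np.cos(.207),-.2693-.20*np.sin(.207),.15],1.778)
from bench import readout; print(readout.get_obs()["wrist_torque"])
E
```

```text
{'time': 19.55, 'tool_pos': [0.5042, -0.0091, 0.1474], 'ee_rot': [-3.1394, 0.0004, 1.7447], 'wrist_force': [0.2065, -0.5971, -5.6761], 'width': 0.0093, 'finger_force': 29.9994}
turn [-0.001   0.0002 -0.0159] shift [-1.3087 -1.0968 -0.0132]
[-0.08568107  0.28926444  0.00529606]
```

Call:
{"api": "carry_out", "payload": {"motion": "0 -0.12 0 0 0 -0.008 0; 0 -0.24 0 0 0 -0.008 0; 0 -0.26 0 0 0 0 0; 0 -0.26 0 0 0 0 0; -0.08 -0.21 0 0 0 0 0; -0.2 0 0 0 0 0 0; -0.24 0 0 0 0 0 0; -0.24 0 0 0 0 0 0; -0.24 0 0 0 0 0 0; -0.2 0 0 0 0 0 0; -0.1 0 0 0 0 0 0; 0 0 0 0 0 0 0"}}

```text
time: 21.05
tool_pos: [0.3442, -0.307, 0.1473]
ee_rot: [-3.139, -0.002, 1.777]
wrist_force: [0.3, 0.2, -5.4]
width: 0.0099
finger_force: 30.0
```

```bash
python3 - <<'E'
from h import *
go([.5391-.20*np.cos(.207),-.2693-.20*np.sin(.207),.075],1.778)
s=snap("wrist");z=snap("scene")["pixels"]
a=cv2.resize(s["pixels"],(480,300),interpolation=cv2.INTER_AREA);b=cv2.resize(z[70:230,170:426],(480,300))
cv2.imwrite("pics/w5.png",np.vstack([a,b])[:,:,::-1])
E
```

```text
{'time': 21.05, 'tool_pos': [0.3442, -0.307, 0.1473], 'ee_rot': [-3.1394, -0.0018, 1.777], 'wrist_force': [0.3323, 0.2091, -5.3907], 'width': 0.0099, 'finger_force': 29.9993}
turn [-0.0011 -0.0008 -0.0005] shift [-0.0156 -0.0076  0.3616]
```

View pics/w5.png

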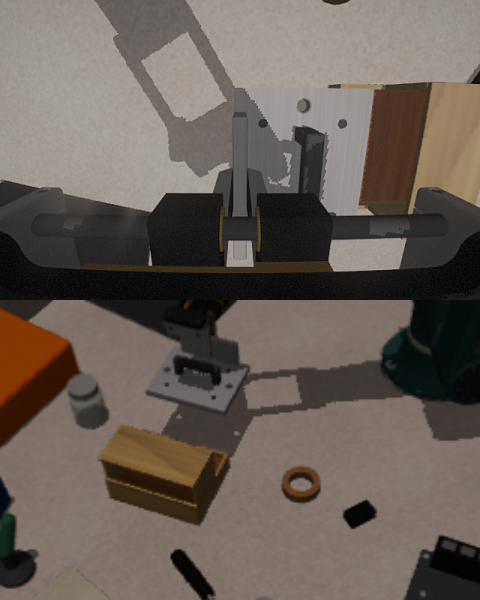

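The plate hangs from the fin and looks level in front of the rack. In the wrist view its left hole is at full-resolution px (404,140) and its rear corner at (499,124). I'll check the tilt numerically.

```bash
python3 - <<'E'
from h import *
s=dict(np.load("wrist.npz"));c,ss=np.cos(.207),np.sin(.207)
for tilt in (0,.02,.04):   # nose-down of the rear
    L=[(.055,.06,.012),(.055,-.0,.012+.036),(.115,.075,.012),(-.005,.075,.012)]
    X=[(x*1,y,z-x*tilt+.121) for x,y,z in L]
    print(tilt,proj(s,place((.3442,-.307),.206,X)).round(1).tolist())
g=s["pixels"][100:160,300:520].mean(2)
print([int(v) for v in g[30,180:215]], [int(v) for v in g[5:40,190]])
E
```

```text
0 [[405.2, 140.8], [415.7, 251.4], [499.6, 117.9], [310.7, 116.1]]
0.02 [[404.7, 140.7], [415.1, 250.7], [497.6, 118.0], [310.7, 116.1]]
0.04 [[404.2, 140.6], [414.5, 249.9], [495.5, 118.1], [310.7, 116.1]]
[149, 148, 150, 151, 151, 150, 149, 149, 152, 151, 150, 147, 144, 149, 149, 148, 149, 135, 68, 64, 54, 56, 58, 53, 57, 56, 57, 55, 58, 55, 57, 54, 53, 59, 57] [154, 159, 157, 156, 154, 153, 153, 139, 126, 126, 128, 127, 124, 139, 153, 151, 151, 151, 149, 150, 147, 147, 151, 148, 146, 150, 147, 148, 151, 150, 147, 146, 146, 147, 148]
```

Call:
{"api": "carry_out", "payload": {"motion": "-0.016 -0.008 0.1 -0.001 -0.001 0 0; 0 0 0.16 0 0 0 0; 0 0 0.1 0 0 0 0; 0 0 0 0 0 0 0; 0 0 0 0 0 0 0; 0 0 0 0 0 0 0"}}

```text
time: 21.9
tool_pos: [0.3445, -0.311, 0.0781]
ee_rot: [3.139, 0.005, 1.779]
wrist_force: [0.8, -0.0, -4.9]
width: 0.0097
finger_force: 30.0
```

```bash
python3 -c "
from h import *
go([.5391-.055*np.cos(.207),-.2693-.055*np.sin(.207),.075],1.778)"
```

```text
{'time': 21.9, 'tool_pos': [0.3445, -0.311, 0.0781], 'ee_rot': [3.139, 0.0054, 1.7786], 'wrist_force': [0.8137, -0.0395, -4.8885], 'width': 0.0097, 'finger_force': 29.9994}
turn [0.0012 0.0026 0.0003] shift [0.0042 0.7199 0.0153]
```

Call:
{"api": "carry_out", "payload": {"motion": "0.004 0.06 0.012 0.001 0.002 0 0; 0 0.1 0 0 0 0 0; 0 0.1 0 0 0 0 0; 0 0.1 0 0 0 0 0; 0 0.1 0 0 0 0 0; 0 0 0 0 0 0 0; 0 0 0 0 0 0 0"}}

```text
time: 22.78
tool_pos: [0.4335, -0.2907, 0.0737]
ee_rot: [-3.139, -0.002, 1.779]
wrist_force: [-0.4, -0.4, -4.8]
width: 0.0098
finger_force: 30.0
```

```bash
python3 -c "
from h import *
go([.5391-.055*np.cos(.207),-.2693-.055*np.sin(.207),.075],1.778)"
```

```text
{'time': 22.775, 'tool_pos': [0.4335, -0.2907, 0.0737], 'ee_rot': [-3.1395, -0.0019, 1.7786], 'wrist_force': [-0.3933, -0.3518, -4.795], 'width': 0.0098, 'finger_force': 29.9994}
turn [-0.001  -0.0009  0.0003] shift [-0.0041  0.2639 -0.0067]
```

Call:
{"api": "carry_out", "payload": {"motion": "-0.003 0.09 -0.005 0 0 0 0; 0 0.09 0 0 0 0 0; 0 0.06 0 0 0 0 0; 0 0.024 0 0 0 0 0; 0 0 0 0 0 0 0; 0 0 0 0 0 0 0; 0 0 0 0 0 0 0"}}

```text
time: 23.65
tool_pos: [0.485, -0.2807, 0.0749]
ee_rot: [-3.14, -0.001, 1.778]
wrist_force: [0.2, 0.6, -5.9]
width: 0.0096
finger_force: 30.0
```

```bash
python3 -c "
from h import *
go([.5391-.055*np.cos(.207),-.2693-.055*np.sin(.207),.067],1.778)
s=snap('wrist');cv2.imwrite('pics/w6.png',s['pixels'][:320,160:640,::-1])"
```

```text
{'time': 23.65, 'tool_pos': [0.485, -0.2807, 0.0749], 'ee_rot': [-3.1404, -0.0014, 1.7777], 'wrist_force': [0.2404, 0.6091, -5.9387], 'width': 0.0096, 'finger_force': 29.9994}
turn [-0.0006 -0.0007 -0.0001] shift [0.     0.0012 0.0395]
```

View pics/w6.png

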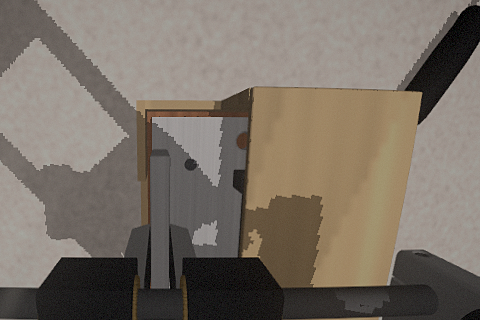

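The plate is over the pocket. Its front edge (x≈151) sits just behind the sill (137–146), and its left edge is inside the rail with a gap. I'll descend by feel.

Call:
{"api": "carry_out", "payload": {"motion": "0 0.001 0.015 0 0 0 0; 0 0 0.015 0 0 0 0; 0 0 0.015 0 0 0 0; 0 0 0.015 0 0 0 0; 0 0 0 0 0 0 0"}}

```text
time: 24.32
tool_pos: [0.4854, -0.2803, 0.0624]
ee_rot: [-3.14, -0.002, 1.778]
wrist_force: [-0.8, -0.3, -4.8]
width: 0.0098
finger_force: 30.0
```

Call:
{"api": "carry_out", "payload": {"motion": "0 0 0.01 0 0 0 0; 0 0 0.01 0 0 0 0; 0 0 0.01 0 0 0 0; 0 0 0 0 0 0 0"}}

```text
time: 24.82
tool_pos: [0.4854, -0.2804, 0.0566]
ee_rot: [-3.14, -0.002, 1.778]
wrist_force: [0.1, 0.0, -5.1]
width: 0.0098
finger_force: 30.0
```

Call:
{"api": "carry_out", "payload": {"motion": "0 0 0.008 0 0 0 0; 0 0 0.008 0 0 0 0; 0 0 0 0 0 0 0"}}

```text
time: 25.2
tool_pos: [0.4855, -0.2804, 0.0535]
ee_rot: [-3.14, -0.002, 1.778]
wrist_force: [-0.5, 0.7, -5.2]
width: 0.0098
finger_force: 30.0
```

Call:
{"api": "carry_out", "payload": {"motion": "0 0 0.008 0 0 0 0; 0 0 0.008 0 0 0 0; 0 0 0 0 0 0 0"}}

```text
time: 25.58
tool_pos: [0.4857, -0.2806, 0.0528]
ee_rot: [-3.141, -0.0, 1.778]
wrist_force: [-5.0, 2.7, 5.3]
width: 0.0101
finger_force: 30.0
```

Contact at an underside height of about 26 mm. I'll ease off slightly, then release.

Call:
{"api": "carry_out", "payload": {"motion": "0 0 -0.004 0 0 0 0; 0 0 0 0 0 0 0; 0 0 0 0 0 0 0"}}

```text
time: 25.95
tool_pos: [0.4857, -0.2806, 0.0528]
ee_rot: [-3.141, -0.001, 1.778]
wrist_force: [-4.5, 2.8, 6.3]
width: 0.01
finger_force: 30.0
```

Call:
{"api": "carry_out", "payload": {"motion": "0 0 -0.005 0 0 0 0; 0 0 0 0 0 0 0; 0 0 0 0 0 0 0"}}

```text
time: 26.32
tool_pos: [0.4858, -0.2806, 0.0528]
ee_rot: [-3.141, -0.001, 1.778]
wrist_force: [-3.9, 1.8, 4.7]
width: 0.0096
finger_force: 30.0
```

Call:
{"api": "carry_out", "payload": {"motion": "0 0 0 0 0 0 0.35; 0 0 0 0 0 0 0.35; 0 0 0 0 0 0 0.35; 0 0 0 0 0 0 0.35; 0 0 0 0 0 0 0.35"}}

```text
time: 26.95
tool_pos: [0.4856, -0.2805, 0.0522]
ee_rot: [-3.141, -0.001, 1.778]
wrist_force: [0.3, -0.9, 0.3]
width: 0.0333
finger_force: 0.0
```

Call:
{"api": "carry_out", "payload": {"motion": "0 0 -0.03 0 0 0 0.35; 0 0 -0.1 0 0 0 0.35; 0 0 -0.2 0 0 0 0.35; 0 0 -0.25 0 0 0 0.35; 0 -0.2 -0.2 0 0 0 0.35; -0.1 -0.05 -0.1 0 0 0 0.35; 0 0 0 0 0 0 0.35; 0 0 0 0 0 0 0.35"}}

```text
time: 27.95
tool_pos: [0.4409, -0.3097, 0.2271]
ee_rot: [-3.14, -0.003, 1.778]
wrist_force: [-0.5, -0.1, -0.3]
width: 0.0327
finger_force: 0.0
```

```bash
python3 - <<'E'
from h import *
st()
s=snap("wrist");cv2.imwrite('pics/w7.png',cv2.resize(s['pixels'][60:310,200:520,::-1],None,fx=2.4,fy=2.4))
for z in (.0266,):
  F=[(-60,55,.06),(-50,55,.06),(-60,-55,.06),(-60,75,.012),(-60,-75,.012),(0,60,.012),(-65,81,.038-z),(-65,-81,.038-z)]
  P=place((.5391,-.2693),.207,[(a/1e3,b/1e3,c+z) for a,b,c in F]);print(((proj(s,P)-[200,60])*2.4).round(0).tolist())
E
```

```text
{'time': 27.95, 'tool_pos': [0.4409, -0.3097, 0.2271], 'ee_rot': [-3.1398, -0.0034, 1.7783], 'wrist_force': [-0.4551, -0.1335, -0.3252], 'width': 0.0327, 'finger_force': 0.0}
[[389.0, 148.0], [412.0, 148.0], [381.0, 391.0], [377.0, 109.0], [369.0, 399.0], [496.0, 141.0], [367.0, 96.0], [359.0, 409.0]]
```

View pics/w7.png

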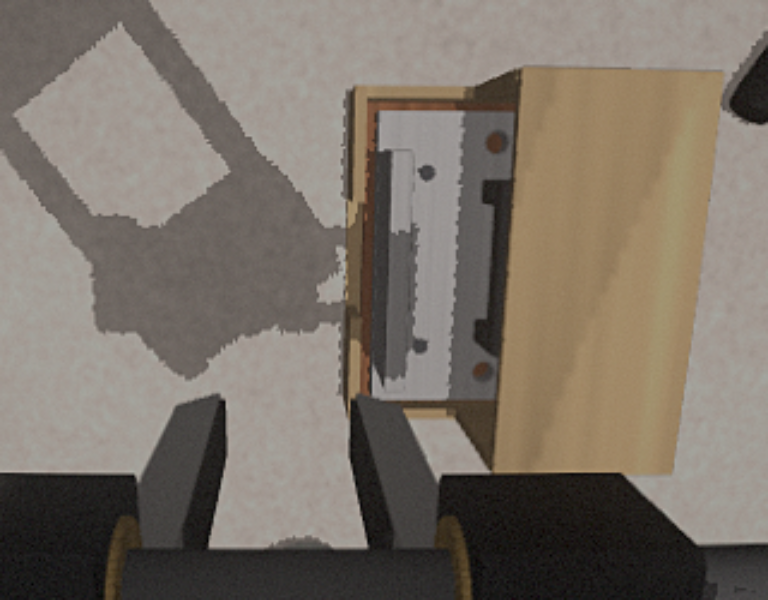

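The plate sits square in the pocket. Its corner is at (379,110) and a hole at (497,143), each within about 2 px of prediction, with floor showing all round. The fingers are clear, so I'll hand in.

```bash
python3 -c "
from bench import robot
print(robot.close_job())"
```

```text
the job is handed in; nothing more can be done
None
```

I lifted the plate off the dowels by its bow handle, laid it on the bench, then stowed it by its fin in the rack pocket; in the last picture it sat flat, square and released. The job is handed in at about 28 s, and the hand-in call returned no verdict.

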